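Refit the fallen rotator knob and set it to the index

TASK

The setting knob of the magnet's sample rotator has come off and lies on its side. Stand it upright on the bench and let go of it; then take it by its blade, fit it fully home over the rotator's keyed shaft, and turn it until its pointer points at the raised index tooth on the ring. Leave it there, and do not disturb the jar, the screwdriver or the sample tray.

Things in the scene. Friction and masses are not known exactly. Their poses are not given: they have to be found in the camera images.
- knob: Loose knob, 0.28 kg, 80 mm tall. Origin: centre of underside; z up its axis; x to pointer and keyway. Hexagonal aluminium skirt 52 mm across flats, z 0-24, a flat facing +x; disc radius 24 to z 28; black blade z 28-80, 40 mm along x, 14 mm thick along y. Starts lying level on its -x flat, axis 26 mm above the bench, blade (6-46 mm up, thin way across) pointing roughly away from the robot.
- knob_blade (a point): Point on the knob's axis inside the blade, 66 mm above the underside: a good height to grip. Axes as the knob's. The weight is low, in the skirt (centre of mass 16 mm above the underside): let go with the skirt's lower -x edge on the bench and the axis leaning less than about 50 deg, the knob rocks upright by itself.
- knob_pointer (a point): Tip of the knob's pointer, a small dark nose on its +x flat, 32 mm from the knob's axis, 19 mm above its underside. Axes as the knob's.
- knob_bore (a point): Mouth of the knob's bore, at the centre of the underside (same point as the knob's origin). A six-sided blind hole, 19 mm across flats, 24 mm deep, with a keyway 8.6 mm wide towards the knob's +x that reaches 16.5 mm from the axis.
- shaft_seat (a point): Centre of the top of the rotator's turning collar (radius 26 mm), 50 mm above the bench, on the upright shaft's axis; z up, x towards the key; turns with the shaft. The 16 mm round shaft stands 22 mm above it (last 4 mm taper to 10 mm). Knob home: its origin at this point, its x along this x. The shaft turns both ways, with 0.06 N m of friction, and stays where left.
- key_top (a point): Top of the shaft's key, a fin 6 mm wide that reaches 15 mm from the shaft's axis and stands 16 mm above the collar; this point is 11.5 mm from the axis. A knob turned wrongly stops on it, 16 mm too high. Once home the knob has about 6 deg of play either way on the key.
- index_ring: Fixed flat ring round the shaft, radius 38-56 mm, origin on the shaft axis 45 mm above the bench (housing top), z up. x points to the raised dark index tooth (radius 40-56 mm, 8 mm wide, top 12 mm above the origin); other marks are flat lines. The knob's x must end along this x; the shaft has to turn some 28 to 88 deg clockwise seen from above.
- rotator: Fixed grey housing of the rotator, 140 x 140 x 45 mm, origin under its centre on the bench; the shaft stands at its centre. Two small terminals stick out 20 mm from its +x side, lower than the top.
- jar: Bystander: closed jar, 48 mm across, 60 mm tall, origin under its centre.
- screwdriver: Bystander: screwdriver lying on the bench along its x.
- sample_tray: Bystander: low white divided tray, 60 x 100 x 18 mm, origin under its centre.
There are look-alikes about, which are no part of the job. Leave any blue or purple look-alike of the knob alone. Several things have the shape of the rotator; the one meant has the colours described above.

How it is judged:
On the way, in this order (a step that is already met when the one before it is completed fails the run):
1. the knob stands upright on the bench, let go (angle between knob's own z axis and vertical below 0.06 rad and height (world z) of knob below 0.006 m and contact force between knob and the fingers below 0.1 N and height (world z) of knob_blade above 0.05 m), for 0.2 s.
2. the knob is home on the keyed shaft (distance between knob and shaft_seat below 0.004 m and angle between knob's own z axis and vertical below 0.1 rad), for 0.2 s.
3. the knob, still home, has been turned to the index (distance between knob and shaft_seat below 0.004 m and angle between the x axis of knob and the x axis of index_ring, either way round below 0.12 rad and x of knob_pointer in the frame of index_ring above 0.015 m), for 0.2 s.
At the end, for the whole second after the job is handed in: The knob sits home on the shaft (its origin within 4 mm of the seat, tilt under 0.1 rad), its pointer within 0.12 rad (7 deg) of the index tooth, at rest and released (all of step 3 and angle between knob's own z axis and vertical below 0.1 rad and angular speed of knob below 0.1 rad/s); the robot touches nothing.
It fails at once if the jar, the screwdriver or the sample tray is moved by more than 20 mm (distance of any of jar, screwdriver, sample_tray from where it was at the start of the episode above 0.02 m).
It also fails if it takes over 64 s, if anything falls off the work surface, if the arm or the gripper's body presses on something with over 40 N, if the wrist force passes 120 N, or if a joint passes its speed limit or range.

ROBOT

A 6-joint arm with a two-finger parallel gripper is mounted at the origin on the work surface. World frame = base frame: x ahead of the robot, y to its left, z up, the work surface at z = 0. Lengths are in m, angles in rad, forces in N, time in s.
With the tool pointing down it reaches from about 0.275 to 0.875 m from the base axis. Payload 12.5 kg.
Tool frame: the origin (TCP) lies midway between the tips of the shut fingers; the grasp point (between the pads) lies 19 mm behind it; z points along the fingers, y is the line along which they close (so a half turn about z gives the same grasp; the last joint's range is limited). The gripper opens to 85 mm and grips with 20 to 120 N. Pads are 22 mm wide; open, the fingers measure 114 mm over their backs; the gripper's body (76 mm by 85 mm) begins 54 mm behind the grasp point. The pads swing forward as they close: fully open they stand 13 mm farther back than shut.
Start: joints at [-1.209, 0.351, 1.652, -0, 1.139, -0.085], TCP at [0.238, -0.496, 0.231] pointing down, gripper open.
Joint ranges: [-2.75, 2.75], [-0.79, 2.1], [0.01, 2.65], [-1.57, 4.71], [0.07, 3.14], [-2.87, 2.87]. Speed limits (rad/s): [2.22, 2.22, 2.79, 3.14, 3.14, 3.14].

INTERFACE

Orientations are given as a unit quaternion [w, x, y, z].
In Python, from rig import robot gives the robot as it stands. The module is installed in compiled form; this text tells all that it offers.
- The arm moves only by the shell command python3 -m creep 'ROWS' [FORCE]. ROWS is JSON, a list of rows, each an object of numbers: "dx", "dy", "dz": the shift along the tool's x, y, z in mm; "wx", "wy", "wz": the turn, a rotation vector about the tool's x, y, z in rad; "claw": the finger opening in mm, from 0 to 85.4. In form: [{"dx": .., "dy": .., "dz": .., "wx": .., "wy": .., "wz": .., "claw": ..}, ...]. A call has 1 to 5 rows; each row is the pose to reach, as a shift and turn from the pose commanded when the call began, along the tool's axes at that moment; what a row does not reach only later rows make up. A row lasts 1/8 s, in which the tool goes at most 62.5 mm and 10.7 degrees, less where a joint would pass 70% of its speed; a pose out of reach is approached as far as the arm can. A call with a gripper value outside its range is refused whole. The fingers move at their own pace and stop on an object; FORCE is the grip in N (left out, the last holds). Time passes only in rows, so rows that repeat a pose let the fingers close. It gives the time, the measured TCP pose, the force, the opening and the grip force at its end, in the units of the state.
- robot.get_obs(): the state, without advancing time (a new reading comes with each control period).
- robot.capture(name): name is "scene" or "top" or "wrist"; returns (picture, depth): 420x560x3 uint8, red, green, blue; 420x560 float32, m along the optical axis (not along the pixel's ray), 0 where there is no reading.
- robot.camera_params(name): a dict with "intrinsics" (3x3 intrinsics, pixels), "extrinsics" (4x4, takes a point from camera to world coordinates). Camera axes: x right, y down, z forward; pixel columns grow to the right and rows downward; lengths in m; the calibration is good to about 2 mm. A picture is of the moment at which its call begins: read the wrist's pose just before it. camera_params takes no time and is no camera call; for the wrist camera it gives the pose at the moment of the call.
- robot.sign_off(): hands the job in; it is judged then, once.
Trained networks look in the newest picture that a camera, given by its name, has taken for a name from the list of things; names that differ only in an ending like _2 or _b are one class to them, and where a whole thing is asked for, a point or a joint stands for the part that bears it (a point fixed in the world has none). Each returns a list of dicts, best first, with "confidence" (0 to 1); they miss things now and then, are a little off and sometimes report something else, mostly with a low value. They report only what shows in the picture. A call takes as long as a camera call. They do not tell look-alikes from the thing itself.
- robot.masks_of(thing, camera): "pixels" (420x560 bool, what is visible of it) and "extent" ([left, top, right, bottom] in pixels, round what is visible of it).
- robot.place_of(thing, camera): "pixel" ([row, column] in pixels: a listed point, or the origin of a listed thing).
The state is a dict: "time": time; "qpos": joint angles; "dq": joint speeds; "joint_efforts": joint torques, N m; "position": TCP position; "orientation": TCP orientation; "contact_force": force on the tool from outside, world axes, zero at the start; "wrist_torque": the same for the moment, N m; "width": opening from 0.0 (shut) to 1.0 (fully open); "gripper_force": force on a finger pad.
Only numpy, scipy, OpenCV 4.12 (cv2) and the standard library are available. Lean on these libraries where they do the work, as an engineer would, in place of code of your own. Each camera call takes 0.05 s, during which the arm holds its last target. There are 200 camera calls.

## Working session

There is one attempt and no reset: what is moved stays moved. The work goes in short steps, Python scripts to look and compute and a shell command to move; the robot and the scene stay as the last step left them, time stands still between calls to the robot, and variables do not carry over. Pictures are saved under pics/ and viewed, at most 10 in all, crops included, and the job is handed in when it is done.

```bash
mkdir -p pics
cat > h.py <<'E'
import numpy as np, cv2
from rig import robot
from scipy.spatial.transform import Rotation as R
def cap(c):
    P=robot.camera_params(c); im,d=robot.capture(c); return im,d,np.array(P["intrinsics"]),np.array(P["extrinsics"])
def pts(d,K,T,mask=None):
    v,u=np.nonzero((d>0) if mask is None else (mask&(d>0))); z=d[v,u]
    p=np.c_[(u-K[0,2])/K[0,0]*z,(v-K[1,2])/K[1,1]*z,z]
    return p@T[:3,:3].T+T[:3,3],v,u
def atz(px,z,K,T):
    r=T[:3,:3]@np.array([(px[1]-K[0,2])/K[0,0],(px[0]-K[1,2])/K[1,1],1]); return T[:3,3]+r*(z-T[2,3])/r[2]
def save(n,im): cv2.imwrite('pics/'+n,im[:,:,::-1])
def tool():
    o=robot.get_obs(); w,x,y,z=o["orientation"]; return np.array(o["position"]),R.from_quat([x,y,z,w]),o
E
python3 - <<'E'
from h import *
for c in ["top","scene"]:
    im,d,K,T=cap(c); save(c+'0.png',im); print(c,T[:3,3].round(2))
    for t in ["knob","rotator","index_ring","jar","screwdriver","sample_tray"]:
        for m in robot.masks_of(t,c):
            p,v,u=pts(d,K,T,m["pixels"]); print(t,round(m["confidence"],2),m["extent"],np.median(p,0).round(3) if len(p) else 0)
o=robot.get_obs();print(o["position"],o["orientation"],o["time"])
E
```

```text
top [ 0.44 -0.03  1.16]
knob 0.92 [191.8, 192.3, 216.1, 224.9] [0.512 0.152 0.045]
knob 0.92 [144.0, 203.8, 180.0, 227.3] [0.516 0.287 0.045]
knob 0.56 [235.5, 197.5, 259.8, 233.5] [0.495 0.05  0.045]
rotator 0.88 [396.2, 107.8, 470.9, 180.1] [ 0.709 -0.434  0.045]
rotator 0.79 [287.1, 252.2, 359.9, 328.3] [ 0.327 -0.145  0.046]
rotator 0.6 [305.7, 157.2, 375.4, 222.9] [ 0.591 -0.191  0.046]
rotator 0.27 [319.5, 169.5, 361.5, 212.7] [ 0.589 -0.197  0.049]
index_ring 0.78 [321.5, 166.6, 360.6, 211.9] [ 0.591 -0.192  0.048]
jar 0.61 [191.1, 195.9, 216.5, 226.6] [0.511 0.151 0.046]
screwdriver 0.62 [400.5, 197.3, 416.2, 272.9] [ 0.436 -0.372  0.023]
scene [1.23 0.22 1.34]
knob 0.86 [358.3, 233.2, 385.3, 248.5] [0.527 0.282 0.043]
knob 0.82 [325.4, 216.4, 346.3, 241.5] [0.52  0.154 0.042]
knob 0.81 [293.5, 204.9, 316.6, 234.3] [0.505 0.052 0.043]
rotator 0.84 [238.4, 138.9, 286.3, 183.1] [ 0.342 -0.144  0.044]
rotator 0.82 [201.6, 195.4, 249.2, 248.0] [ 0.613 -0.192  0.044]
rotator 0.71 [114.1, 209.6, 166.4, 263.2] [ 0.727 -0.433  0.044]
index_ring 0.91 [207.4, 203.8, 241.4, 235.4] [ 0.595 -0.199  0.047]
jar 0.49 [405.2, 235.8, 424.7, 252.3] [0.501 0.398 0.054]
screwdriver 0.58 [171.4, 156.7, 207.5, 205.2] [ 0.452 -0.374  0.02 ]
screwdriver 0.15 [204.6, 195.1, 245.6, 250.4] [ 0.611 -0.192  0.044]
sample_tray 0.69 [274.3, 246.4, 312.0, 274.4] [0.648 0.058 0.005]
[ 0.23766489 -0.49596664  0.23127713] [-1.56047762e-05  9.75152184e-01  2.21536040e-01  1.62410180e-06] 0.7
```

Run:
```python
import cv2
im=cv2.imread('pics/top0.png'); cv2.imwrite('pics/t1.png',cv2.resize(im[100:350,110:480],None,fx=2.16,fy=2.16,interpolation=cv2.INTER_CUBIC))
```

```text
(no output)
```

View pics/t1.png

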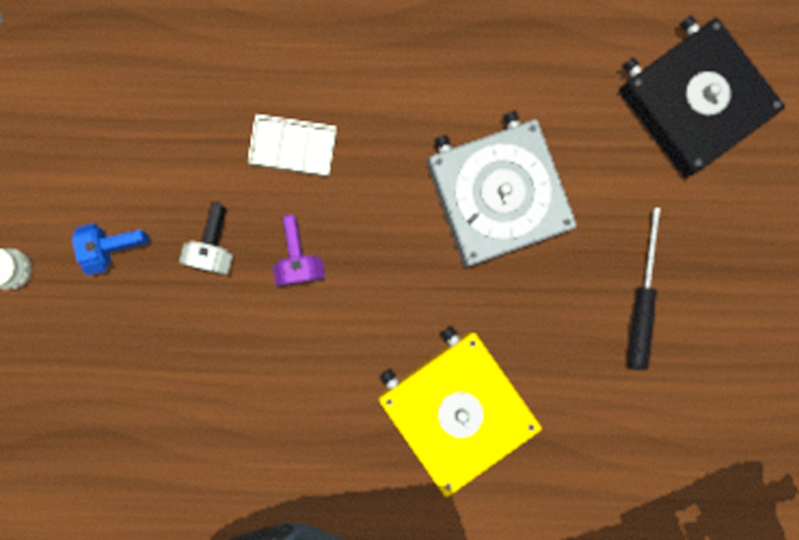

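The knob meant is the aluminium/black one at crop (208,240), i.e. top pixel (col 206, row 211). The look-alikes are blue at crop (115,245) and purple at (298,255). The rotator meant is the grey one at crop (503,190), top pixel (col 343, row 188). Yellow and black are look-alikes. The index tooth is the dark mark at crop (472,218), and a wrist close-up will confirm it.

```bash
cat >> h.py <<'E'
def delta(pos,yaw=None,Rt=None):
    "print dx,dy,dz (mm), rotvec in tool axes to reach TCP pos, tool-down with tool x at yaw"
    p,r,o=tool()
    if Rt is None: Rt=R.from_matrix(np.array([[np.cos(yaw),np.sin(yaw),0],[np.sin(yaw),-np.cos(yaw),0],[0,0,-1]]))
    print("d",(r.inv().apply(np.array(pos)-p)*1000).round(1),"w",(r.inv()*Rt).as_rotvec().round(3),"t",o["time"])
E
python3 - <<'E'
from h import *
p,r,o=tool(); C=np.array(robot.camera_params("wrist")["extrinsics"])
print("cam in tool",r.inv().apply(C[:3,3]-p).round(3),(r.inv().as_matrix()@C[:3,:3]).round(2).tolist(),robot.camera_params("wrist")["intrinsics"])
im,d,K,T=cap("top")
P,v,u=pts(d,K,T); g=im[v,u].astype(int)
s=(abs(P[:,0]-.53)<.07)&(abs(P[:,1]-.152)<.045)&(P[:,2]>.012)
blade=s&(g.max(1)<90)&(P[:,2]>.03); A=P[blade]; print(len(A),A.mean(0).round(3),A.min(0).round(3),A.max(0).round(3))
c=A[:,:2].mean(0); w=np.linalg.svd(A[:,:2]-c)[2][0]; w*=np.sign(w[0]); print("axis",w,np.degrees(np.arctan2(w[1],w[0])))
S=P[s&(g.min(1)>110)]; print("skirt",S.mean(0).round(3),S.min(0).round(3),S.max(0).round(3))
for t in ["knob","knob_blade","knob_pointer","knob_bore"]:
    for m in robot.place_of(t,"top"): print(t,m["confidence"],m["pixel"],atz(m["pixel"],.058 if 'point' in t else .026,K,T).round(3))
for t in ["shaft_seat","key_top","index_ring","rotator"]:
    for m in robot.place_of(t,"top"): print(t,m["confidence"],m["pixel"],atz(m["pixel"],{"shaft_seat":.05,"key_top":.066,"index_ring":.045,"rotator":0}[t],K,T).round(3))
# hover
delta([.48,-.19,.30],np.arctan2(.432,.902))
E
```

```text
cam in tool [ 0.068  0.    -0.143] [[-0.0, -0.96, -0.27], [1.0, -0.0, -0.0], [0.0, -0.27, 0.96]] [[364.08229398   0.         279.90151488]
 [  0.         364.08229398 210.16944798]
 [  0.           0.           1.        ]]
106 [0.544 0.149 0.045] [0.513 0.139 0.031] [0.568 0.159 0.057]
axis [ 0.97538954 -0.22048865] -12.737735509412396
skirt [0.504 0.156 0.045] [0.486 0.129 0.018] [0.522 0.189 0.059]
knob 0.85 [224.5, 200.9] [0.49  0.169 0.026]
knob 0.79 [229.7, 246.3] [0.479 0.05  0.026]
knob 0.55 [216.0, 147.1] [0.51  0.31  0.026]
knob 0.55 [190.7, 345.4] [ 0.587 -0.209  0.026]
knob_blade 0.84 [199.9, 212.3] [0.555 0.141 0.026]
knob_blade 0.69 [211.8, 173.5] [0.522 0.242 0.026]
knob_blade 0.62 [207.9, 241.2] [0.536 0.065 0.026]
knob_pointer 0.97 [216.0, 201.7] [0.51  0.162 0.058]
knob_pointer 0.7 [212.4, 148.6] [0.517 0.297 0.058]
knob_bore 0.93 [214.9, 148.0] [0.513 0.308 0.026]
knob_bore 0.75 [219.6, 205.0] [0.503 0.158 0.026]
knob_bore 0.73 [232.8, 245.8] [0.471 0.051 0.026]
shaft_seat 0.88 [144.4, 439.5] [ 0.71  -0.449  0.05 ]
shaft_seat 0.79 [191.7, 346.1] [ 0.581 -0.207  0.05 ]
shaft_seat 0.57 [294.4, 323.2] [ 0.318 -0.151  0.05 ]
key_top 0.84 [293.1, 322.1] [ 0.323 -0.146  0.066]
key_top 0.74 [192.9, 343.8] [ 0.576 -0.198  0.066]
index_ring 0.61 [188.4, 340.4] [ 0.59  -0.193  0.045]
rotator 0.73 [192.9, 336.4] [ 0.584 -0.189  0.   ]
rotator 0.72 [287.2, 319.6] [ 0.331 -0.146  0.   ]
rotator 0.55 [168.4, 246.2] [0.645 0.056 0.   ]
d [ 350.8 -171.2  -68.7] w [-0. -0.  0.] t 1.15
```

```bash
python3 -m creep '[{"dx":60,"dy":-16},{"dx":120,"dy":-32},{"dx":180,"dy":-48},{"dx":240,"dy":-64},{"dx":300,"dy":-80}]'
python3 -m creep '[{"dx":60,"dy":-16,"dz":10},{"dx":115,"dy":-30,"dz":20},{"dx":160,"dy":-42,"dz":31},{"dx":160,"dy":-42,"dz":31}]'
python3 - <<'E'
from h import *
im,d,K,T=cap("wrist"); cv2.imwrite('pics/w1.png',cv2.resize(im,(800,600),interpolation=cv2.INTER_CUBIC)[:,:,::-1]); np.savez('w1.npz',im=im,d=d,K=K,T=T)
for t,z in [("shaft_seat",.05),("key_top",.066),("index_ring",.045),("rotator",0)]:
    for m in robot.place_of(t,"wrist"): print(t,m["confidence"],m["pixel"],atz(m["pixel"],z,K,T).round(4))
P,v,u=pts(d,K,T)
def fit(s):
    A=P[s]; return cv2.minEnclosingCircle(A[:,:2].astype(np.float32)),len(A),A.mean(0).round(4)
near=np.hypot(P[:,0]-.587,P[:,1]+.195)<.08
for lo,hi in [(.049,.0535),(.055,.06),(.062,.067),(.0675,.075)]: print(lo,fit(near&(P[:,2]>lo)&(P[:,2]<hi)))
s=near&(P[:,2]>.0535)&(P[:,2]<.0595)
A=P[s]; np.save('mid.npy',A)
print(tool()[0],robot.get_obs()["time"])
E
```

```text
0.049 (((0.0, 0.0), 0.0), 0, array([nan, nan, nan]))
0.055 (((0.0, 0.0), 0.0), 0, array([nan, nan, nan]))
0.062 (((0.0, 0.0), 0.0), 0, array([nan, nan, nan]))
0.0675 (((0.0, 0.0), 0.0), 0, array([nan, nan, nan]))
[ 0.23765528 -0.49597622  0.231295  ] 1.4$[0]: bad value
$[0]: bad value
<stdin>:7: RuntimeWarning: Mean of empty slice.
  ret = um.true_divide(
```

View pics/w1.png

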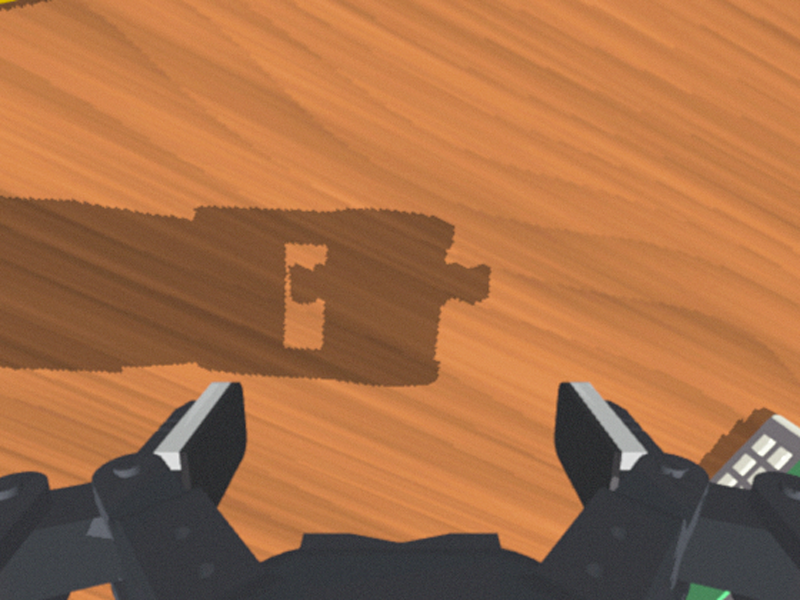

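The move was refused because every row needs all seven keys, so this picture shows only bare bench under the gripper. The fingers are at (230,420) and (575,420). I'll send it again with full rows.

```bash
python3 -m creep '[{"dx":60,"dy":-16,"dz":0,"wx":0,"wy":0,"wz":0,"claw":85},{"dx":120,"dy":-32,"dz":0,"wx":0,"wy":0,"wz":0,"claw":85},{"dx":180,"dy":-48,"dz":0,"wx":0,"wy":0,"wz":0,"claw":85},{"dx":240,"dy":-64,"dz":0,"wx":0,"wy":0,"wz":0,"claw":85},{"dx":300,"dy":-80,"dz":0,"wx":0,"wy":0,"wz":0,"claw":85}]' && python3 -m creep '[{"dx":60,"dy":-16,"dz":10,"wx":0,"wy":0,"wz":0,"claw":85},{"dx":115,"dy":-30,"dz":20,"wx":0,"wy":0,"wz":0,"claw":85},{"dx":160,"dy":-42,"dz":31,"wx":0,"wy":0,"wz":0,"claw":85},{"dx":160,"dy":-42,"dz":31,"wx":0,"wy":0,"wz":0,"claw":85}]'
python3 - <<'E'
from h import *
im,d,K,T=cap("wrist"); cv2.imwrite('pics/w2.png',cv2.resize(im,(800,600),interpolation=cv2.INTER_CUBIC)[:,:,::-1]); np.savez('w2.npz',im=im,d=d,K=K,T=T)
for t,z in [("shaft_seat",.05),("key_top",.066),("index_ring",.045),("rotator",0)]:
    for m in robot.place_of(t,"wrist"): print(t,m["confidence"],m["pixel"],atz(m["pixel"],z,K,T).round(4))
P,v,u=pts(d,K,T)
near=np.hypot(P[:,0]-.587,P[:,1]+.195)<.08
for lo,hi in [(.049,.0535),(.055,.06),(.062,.0675),(.0675,.075)]:
    A=P[near&(P[:,2]>lo)&(P[:,2]<hi)]; print(lo,len(A),A.mean(0).round(4),cv2.minEnclosingCircle(A[:,:2].astype(np.float32)))
print(tool()[0],robot.get_obs()["time"])
E
```

```text
time: 2.02
position: [0.475, -0.2927, 0.2315]
orientation: [0.0, 0.975, 0.221, 0.0]
contact_force: [0.6, -0.7, 0.8]
width: 0.998
gripper_force: 0.0
time: 2.52
position: [0.601, -0.1848, 0.199]
orientation: [-0.001, 0.975, 0.223, -0.001]
contact_force: [-0.7, -0.7, -0.3]
width: 0.993
gripper_force: 0.0
shaft_seat 0.98 [213.2, 289.9] [ 0.5899 -0.1996  0.05  ]
key_top 0.67 [231.6, 285.7] [ 0.5787 -0.201   0.066 ]
index_ring 0.43 [355.0, 394.5] [ 0.5059 -0.352   0.045 ]
rotator 0.96 [194.1, 289.0] [ 0.5943 -0.1979  0.    ]
0.049 3772 [ 0.5941 -0.1975  0.0501] ((0.5779054760932922, -0.19232773780822754), 0.07026966661214828)
0.055 209 [ 0.565  -0.1684  0.0573] ((0.5753793716430664, -0.18080851435661316), 0.031836580485105515)
0.062 98 [ 0.5853 -0.1986  0.0656] ((0.5877491235733032, -0.1981101781129837), 0.011682464741170406)
0.0675 304 [ 0.5922 -0.1983  0.071 ] ((0.5892573595046997, -0.19815409183502197), 0.01023105252534151)
[ 0.59924977 -0.18816585  0.2007905 ] 2.775
```

View pics/w2.png

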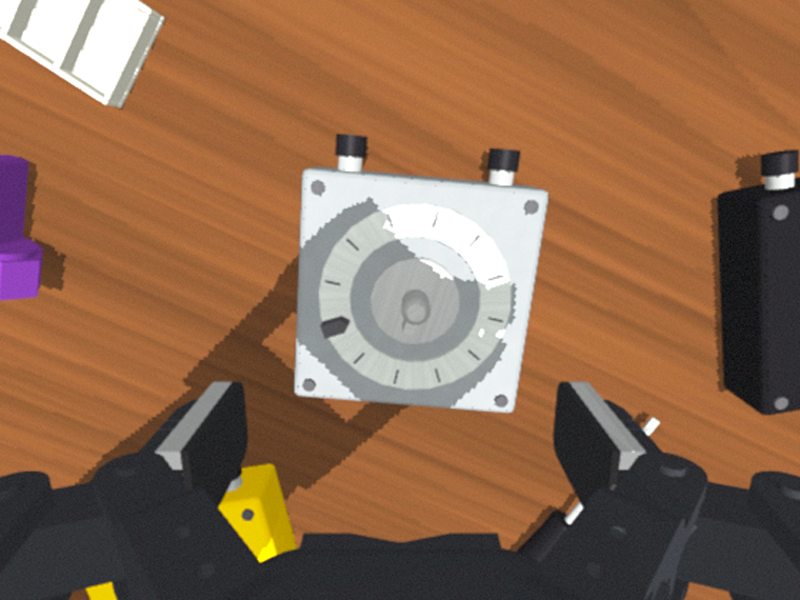

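The wrist view shows the grey rotator. Its dark index tooth is at (335,327), the shaft at (415,305), and the key lies just below-left of the shaft at about (407,322). I'll now fit the centre and angles.

```bash
cat > shaft.py <<'E'
from h import *
from scipy.optimize import least_squares
import sys
f=np.load(sys.argv[1]); d,K,T=f['d'],f['K'],f['T']; P,v,u=pts(d,K,T)
r0=np.array([.591,-.198])
sh=P[(np.hypot(*(P[:,:2]-r0).T)<.02)&(P[:,2]>.07)]; print("shaft top",sh.mean(0),len(sh))
c=sh[:,:2].mean(0)
rr=np.hypot(*(P[:,:2]-c).T)
col=P[(rr<.03)&(abs(P[:,2]-.05)<.002)]; print("collar",col.mean(0),cv2.minEnclosingCircle(col[:,:2].astype(np.float32)))
t=P[(rr>.036)&(rr<.06)&(P[:,2]>.0545)&(P[:,2]<.06)]
k=P[(rr>.0095)&(rr<.018)&(P[:,2]>.0635)&(P[:,2]<.068)]
for n,a in [("tooth",t),("key",k)]:
    m=a.mean(0); print(n,len(a),m.round(4),"yaw",np.degrees(np.arctan2(*(m[:2]-c)[::-1])))
E
python3 shaft.py w2.npz
python3 - <<'E'
import numpy as np,cv2
im=np.load('w2.npz')['im']; cv2.imwrite('pics/c2.png',cv2.resize(im[150:270,225:355],None,fx=4.5,fy=4.5,interpolation=cv2.INTER_CUBIC)[:,:,::-1])
E
```

```text
shaft top [ 0.59185256 -0.19839502  0.07184921] 213
collar [ 0.5929363  -0.19805568  0.05034412] ((0.5913938283920288, -0.1988242268562317), 0.026139913126826286)
tooth 176 [ 0.5587 -0.1627  0.0573] yaw 132.83534145154707
key 62 [ 0.5797 -0.2001  0.0661] yaw -171.96477995438764
```

View pics/c2.png

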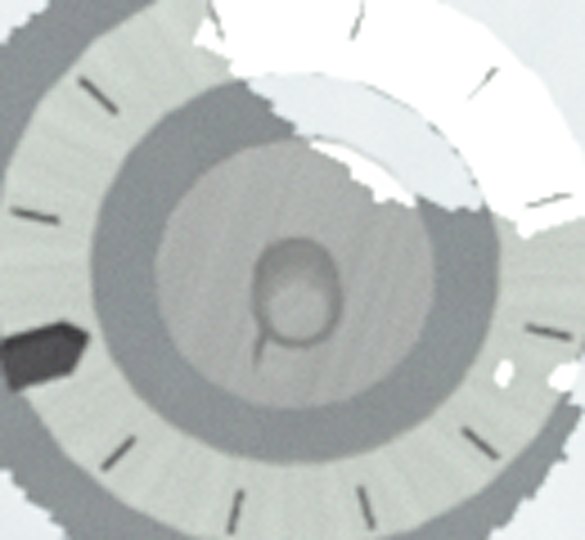

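The crop confirms it: the dark tooth is at left (40,353) and the key fin runs from the shaft (298,300) towards (258,365). The tooth yaw is about 133° and the key yaw about 188°, so the turn is about 55° clockwise, which fits the task. Next is the knob.

```bash
python3 -m creep '[{"dx":20,"dy":-58,"dz":0,"wx":0,"wy":0,"wz":0.12,"claw":85},{"dx":40,"dy":-116,"dz":0,"wx":0,"wy":0,"wz":0.26,"claw":85},{"dx":60,"dy":-174,"dz":0,"wx":0,"wy":0,"wz":0.4,"claw":85},{"dx":80,"dy":-232,"dz":0,"wx":0,"wy":0,"wz":0.54,"claw":85},{"dx":98,"dy":-285,"dz":10,"wx":0,"wy":0,"wz":0.67,"claw":85}]' >/dev/null&& python3 -m creep '[{"dx":35,"dy":-18,"dz":20,"wx":0,"wy":0,"wz":0,"claw":85},{"dx":35,"dy":-18,"dz":20,"wx":0,"wy":0,"wz":0,"claw":85},{"dx":35,"dy":-18,"dz":20,"wx":0,"wy":0,"wz":0,"claw":85}]'
python3 - <<'E'
from h import *
im,d,K,T=cap("wrist"); cv2.imwrite('pics/w3.png',cv2.resize(im,(800,600),interpolation=cv2.INTER_CUBIC)[:,:,::-1])
P,v,u=pts(d,K,T); g=im[v,u].astype(int)
s=(abs(P[:,0]-.53)<.07)&(abs(P[:,1]-.152)<.045)&(P[:,2]>.012)
A=P[s&(g.max(1)<80)&(P[:,2]>.043)&(P[:,2]<.049)]
(c,wh,ang)=cv2.minAreaRect(A[:,:2].astype(np.float32)); w=np.linalg.svd(A[:,:2]-A[:,:2].mean(0))[2][0]; w*=np.sign(w[0])
print(len(A),c,wh,"z",A[:,2].mean(),"yaw",np.degrees(np.arctan2(w[1],w[0])),"tip",(A[:,:2]@w).max(),"c.w",A[:,:2].mean(0)@w)
n=np.array([-w[1],w[0]]); lat=np.median(A[:,:2]@n); tip=np.percentile(A[:,:2]@w,99.5)
gp=(tip-.014)*w+lat*n; print("blade66",gp)
for m in robot.place_of("knob_blade","wrist"): print(m["confidence"],m["pixel"],atz(m["pixel"],.026,K,T).round(4))
yaw=np.arctan2(w[1],w[0])
for z in (.1,.007): delta([gp[0],gp[1],z],yaw)
E
```

```text
time: 3.78
position: [0.6029, 0.121, 0.1707]
orientation: [0.0, 0.994, -0.112, 0.0]
contact_force: [-0.1, 0.4, -1.0]
width: 0.996
gripper_force: 0.0
966 (0.5472175478935242, 0.14897333085536957) (0.013890471309423447, 0.050483375787734985) z 0.045965351543936786 yaw -12.068562598123291 tip 0.5292159724674039 c.w 0.5051875013403593
blade66 [0.55758949 0.1463967 ]
0.87 [255.1, 258.5] [0.5563 0.1498 0.026 ]
0.71 [241.9, 372.6] [0.5465 0.0535 0.026 ]
0.7 [307.0, 163.4] [0.5271 0.2437 0.026 ]
d [-49.9 -14.6  71.1] w [-0.    -0.001 -0.014] t 3.875
d [-50.  -14.6 164.1] w [-0.    -0.001 -0.014] t 3.875
```

View pics/w3.png

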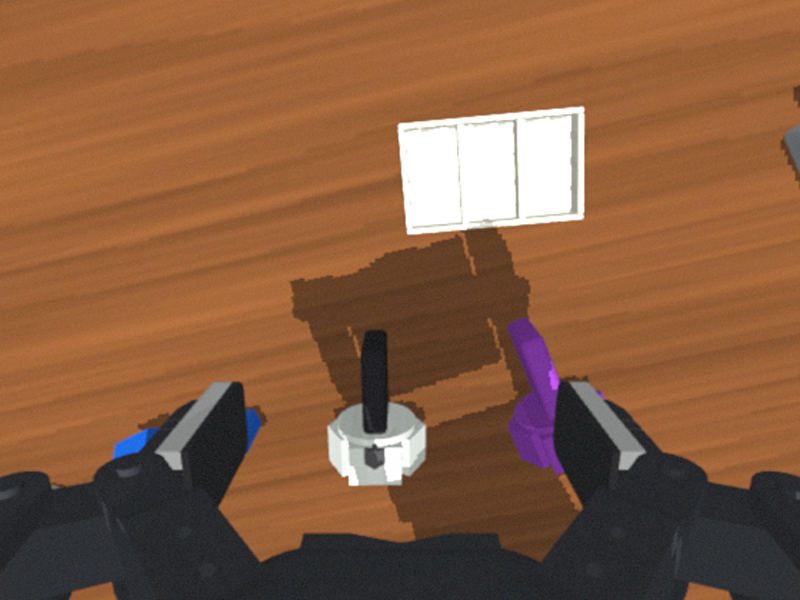

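The knob is at (375,400) with its blade pointing up the image to (375,335). The tray, purple and blue knobs are all clear of the fingers. I'll grip the blade.

```bash
python3 -m creep '[{"dx":-25,"dy":-7,"dz":40,"wx":0,"wy":0,"wz":-0.014,"claw":50},{"dx":-50,"dy":-14.6,"dz":75,"wx":0,"wy":0,"wz":-0.014,"claw":50},{"dx":-50,"dy":-14.6,"dz":120,"wx":0,"wy":0,"wz":-0.014,"claw":50},{"dx":-50,"dy":-14.6,"dz":145,"wx":0,"wy":0,"wz":-0.014,"claw":50},{"dx":-50,"dy":-14.6,"dz":162,"wx":0,"wy":0,"wz":-0.014,"claw":50}]' 40 && python3 -m creep '[{"dx":0,"dy":0,"dz":0,"wx":0,"wy":0,"wz":0,"claw":50},{"dx":0,"dy":0,"dz":0,"wx":0,"wy":0,"wz":0,"claw":8},{"dx":0,"dy":0,"dz":0,"wx":0,"wy":0,"wz":0,"claw":8},{"dx":0,"dy":0,"dz":0,"wx":0,"wy":0,"wz":0,"claw":8},{"dx":0,"dy":0,"dz":0,"wx":0,"wy":0,"wz":0,"claw":8}]' 50
```

```text
time: 4.5
position: [0.5574, 0.1468, 0.008]
orientation: [-0.0, 0.994, -0.105, 0.0]
contact_force: [-0.3, -0.2, -0.2]
width: 0.585
gripper_force: 0.0
time: 5.12
position: [0.5583, 0.1473, 0.0093]
orientation: [-0.0, 0.995, -0.104, 0.001]
contact_force: [0.1, -0.8, 6.8]
width: 0.156
gripper_force: 50.8
```

```bash
python3 -m creep '[{"dx":-2.5,"dy":0,"dz":-13,"wx":0,"wy":0.17,"wz":0,"claw":8},{"dx":-6.8,"dy":0,"dz":-23.5,"wx":0,"wy":0.34,"wz":0,"claw":8},{"dx":-12.8,"dy":0,"dz":-33,"wx":0,"wy":0.51,"wz":0,"claw":8},{"dx":-20.3,"dy":0,"dz":-41.5,"wx":0,"wy":0.68,"wz":0,"claw":8},{"dx":-29.2,"dy":0,"dz":-48.5,"wx":0,"wy":0.85,"wz":0,"claw":8}]' && python3 -m creep '[{"dx":-2.6,"dy":0,"dz":-9,"wx":0,"wy":0.142,"wz":0,"claw":8},{"dx":-5.2,"dy":0,"dz":-18.2,"wx":0,"wy":0.284,"wz":0,"claw":8},{"dx":-5.2,"dy":0,"dz":-18.2,"wx":0,"wy":0.284,"wz":0,"claw":8},{"dx":-5.2,"dy":0,"dz":-18.2,"wx":0,"wy":0.284,"wz":0,"claw":8}]'
python3 - <<'E'
from h import *
p,r,o=tool(); print(r.as_matrix().round(3).tolist(),o["gripper_force"],o["qpos"])
im,d,K,T=cap("scene"); cv2.imwrite('pics/s4.png',cv2.resize(im[150:300,260:420],None,fx=3.75,fy=3.75,interpolation=cv2.INTER_CUBIC)[:,:,::-1])
E
```

```text
time: 5.75
position: [0.5606, 0.1383, 0.1214]
orientation: [0.019, 0.956, -0.076, 0.284]
contact_force: [1.0, -0.5, -1.7]
width: 0.161
gripper_force: 49.6
time: 6.25
position: [0.5723, 0.1141, 0.2171]
orientation: [0.014, 0.93, -0.063, 0.363]
contact_force: [0.4, 0.3, -2.9]
width: 0.157
gripper_force: 49.7
[[0.728, -0.127, 0.673], [-0.106, -0.992, -0.072], [0.677, -0.018, -0.736]] 49.7020822763443 [ 0.21418655  0.23304309  2.06265099 -1.04226534  0.25015293  2.86661999]
```

View pics/s4.png

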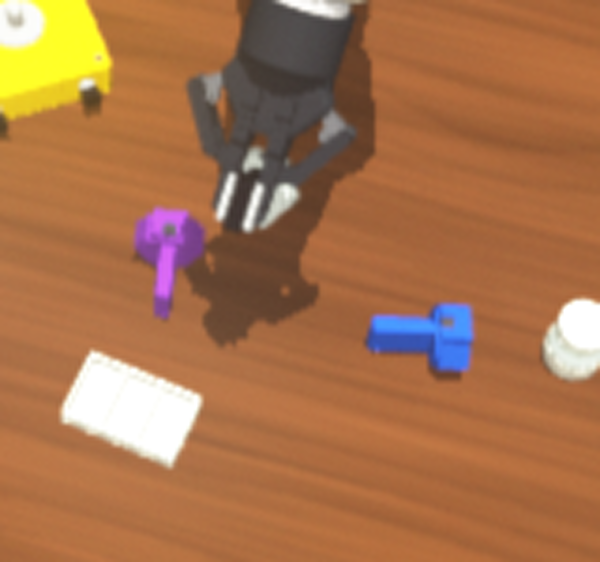

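The tilt ran into wrist limits: q5 is near its minimum and q6 is at 2.867. The knob is held safely in the air above bare bench. I'll reach farther out and line the tilt up with the arm's plane.

```bash
cat >> h.py <<'E'
def tilt(h,th):
    f=np.array([np.cos(h),np.sin(h),0]); u=np.array([0,0,1.]); X=np.cos(th)*f+np.sin(th)*u; Z=np.sin(th)*f-np.cos(th)*u
    return R.from_matrix(np.c_[X,np.cross(Z,X),Z])
E
python3 - <<'E'
from h import *
delta([.70,.20,.20],Rt=tilt(np.radians(16),np.radians(30)))
E
```

```text
d [  72.  -101.    92.4] w [ 0.227 -0.221 -0.339] t 6.3
```

```bash
python3 -m creep '[{"dx":18,"dy":-25,"dz":10,"wx":0.06,"wy":-0.06,"wz":-0.09,"claw":8},{"dx":36,"dy":-50,"dz":30,"wx":0.12,"wy":-0.12,"wz":-0.18,"claw":8},{"dx":54,"dy":-75,"dz":60,"wx":0.18,"wy":-0.18,"wz":-0.27,"claw":8},{"dx":72,"dy":-101,"dz":92,"wx":0.227,"wy":-0.221,"wz":-0.339,"claw":8},{"dx":72,"dy":-101,"dz":92,"wx":0.227,"wy":-0.221,"wz":-0.339,"claw":8}]' && python3 -c '
from h import *
p,r,o=tool();print(o["qpos"],o["gripper_force"])
delta([.70,.20,.20],Rt=tilt(np.radians(16),np.radians(30)))
delta([.72,.205,.12],Rt=tilt(np.radians(16),np.radians(55)))
'
```

```text
time: 6.92
position: [0.6914, 0.1938, 0.2]
orientation: [-0.03, 0.958, 0.123, 0.259]
contact_force: [0.1, 0.2, -3.0]
width: 0.16
gripper_force: 49.6
[0.20055459 0.48803613 1.62351441 0.04456908 0.50314455 1.483128  ] 49.63086247444153
d [ 8.6 -3.8  4.9] w [ 0.018 -0.004 -0.019] t 6.925
d [-13.9  -4.1  84.4] w [ 0.022  0.432 -0.015] t 6.925
```

```bash
python3 -c '
from h import *
delta([.817,.234,.12],Rt=tilt(np.radians(16),np.radians(54)))
'
```

```text
d [ 73.5  -7.9 135.4] w [ 0.022  0.415 -0.015] t 6.925
```

```bash
python3 -m creep '[{"dx":18,"dy":-2,"dz":34,"wx":0.006,"wy":0.1,"wz":-0.004,"claw":8},{"dx":36,"dy":-4,"dz":68,"wx":0.011,"wy":0.2,"wz":-0.008,"claw":8},{"dx":55,"dy":-6,"dz":102,"wx":0.016,"wy":0.3,"wz":-0.012,"claw":8},{"dx":73,"dy":-8,"dz":135,"wx":0.022,"wy":0.415,"wz":-0.015,"claw":8},{"dx":73,"dy":-8,"dz":135,"wx":0.022,"wy":0.415,"wz":-0.015,"claw":8}]' && python3 -c '
from h import *
p,r,o=tool();print(o["qpos"],o["gripper_force"]); Z=r.apply([0,0,1]); print(Z,np.degrees(np.arccos(-Z[2])))
delta(p-[0,0,p[2]-.061],Rt=tilt(np.radians(16),np.radians(54)))
'
```

```text
time: 7.55
position: [0.7753, 0.239, 0.1419]
orientation: [-0.084, 0.909, 0.138, 0.385]
contact_force: [0.1, -0.4, -2.1]
width: 0.158
gripper_force: 49.6
[0.2031368  0.68441359 1.5818066  1.02748155 0.13776774 0.49901382] 49.58134889602661
[ 0.67660061  0.25938905 -0.68915088] 46.43706856473184
d [-58.5   3.8  55.8] w [-0.062  0.134 -0.009] t 7.55
```

```bash
python3 -m creep '[{"dx":0,"dy":0,"dz":0,"wx":-0.06,"wy":0.35,"wz":0,"claw":8},{"dx":0,"dy":0,"dz":0,"wx":-0.06,"wy":0.35,"wz":0,"claw":8},{"dx":0,"dy":0,"dz":0,"wx":-0.06,"wy":0.35,"wz":0,"claw":8},{"dx":0,"dy":0,"dz":0,"wx":-0.06,"wy":0.35,"wz":0,"claw":8},{"dx":0,"dy":0,"dz":0,"wx":-0.06,"wy":0.35,"wz":0,"claw":8}]' && python3 -c '
from h import *
p,r,o=tool();print(o["qpos"],o["gripper_force"]); Z=r.apply([0,0,1]); print(Z,np.degrees(np.arccos(-Z[2])))
delta([.72,.207,.14],Rt=tilt(np.radians(16),np.radians(70)))
'
```

```text
time: 8.18
position: [0.7676, 0.2604, 0.1399]
orientation: [-0.132, 0.867, 0.143, 0.459]
contact_force: [0.4, 0.6, -2.8]
width: 0.158
gripper_force: 49.7
[ 0.20447552  0.70668227  1.67543051  2.40186864  0.29911724 -0.869724  ] 49.699196219444275
[ 0.75849042  0.36015401 -0.54312188] 57.10358748699293
d [-32.3  31.8 -55.4] w [-0.134  0.233 -0.041] t 8.175
```

The wrist is flipping through the singularity (q4 is 2.4, heading to π). I'll continue.

```bash
python3 -m creep '[{"dx":-8,"dy":8,"dz":-14,"wx":-0.04,"wy":0.07,"wz":-0.01,"claw":8},{"dx":-16,"dy":16,"dz":-28,"wx":-0.08,"wy":0.14,"wz":-0.02,"claw":8},{"dx":-32,"dy":32,"dz":-55,"wx":-0.134,"wy":0.233,"wz":-0.041,"claw":8},{"dx":-32,"dy":32,"dz":-55,"wx":-0.134,"wy":0.233,"wz":-0.041,"claw":8},{"dx":-32,"dy":32,"dz":-55,"wx":-0.134,"wy":0.233,"wz":-0.041,"claw":8}]' && python3 -c '
from h import *
p,r,o=tool();print(o["qpos"],o["gripper_force"]); Z=r.apply([0,0,1]); print(Z,np.degrees(np.arccos(-Z[2])))
delta([.70,.20,.075],Rt=tilt(np.radians(16),np.radians(85)))
'
```

```text
time: 8.8
position: [0.7211, 0.2074, 0.1411]
orientation: [-0.081, 0.811, 0.114, 0.568]
contact_force: [-0.1, 0.1, -2.3]
width: 0.151
gripper_force: 49.8
[ 0.18663012  0.70177813  1.91350559  3.00341174  0.69822262 -1.49569616] 49.80481445789337
[ 0.9026764   0.26056318 -0.34246481] 69.97288516855704
d [-69.8   1.3   1.6] w [-0.002  0.262 -0.001] t 8.8
```

```bash
python3 -m creep '[{"dx":-23,"dy":0,"dz":8,"wx":0,"wy":0,"wz":0,"claw":8},{"dx":-46,"dy":0,"dz":17,"wx":0,"wy":0,"wz":0,"claw":8},{"dx":-62,"dy":0,"dz":22.5,"wx":0,"wy":0,"wz":0,"claw":8},{"dx":-68,"dy":0,"dz":24.7,"wx":0,"wy":0,"wz":0,"claw":8},{"dx":-68,"dy":0,"dz":24.7,"wx":0,"wy":0,"wz":0,"claw":8}]'
python3 - <<'E'
from h import *
p,r,o=tool();Z=r.apply([0,0,1]); print(np.degrees(np.arccos(-Z[2])))
im,d,K,T=cap("scene"); cv2.imwrite('pics/s5.png',cv2.resize(im[190:330,270:420],None,fx=4,fy=4,interpolation=cv2.INTER_CUBIC)[:,:,::-1])
E
```

```text
time: 9.43
position: [0.7211, 0.2071, 0.0698]
orientation: [-0.08, 0.811, 0.114, 0.568]
contact_force: [-1.0, -0.7, -2.4]
width: 0.155
gripper_force: 49.8
70.07845807585389
```

View pics/s5.png

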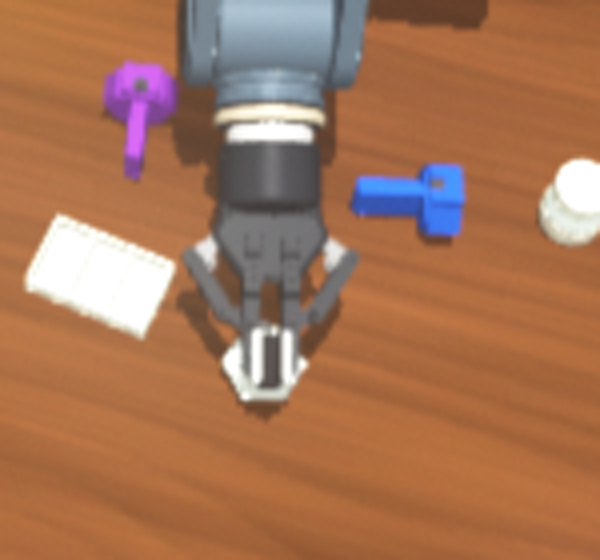

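The knob is held nearly upright at (268,365), with free bench round it. I'll touch down and release.

```bash
python3 -m creep '[{"dx":-3,"dy":0,"dz":1,"wx":0,"wy":0,"wz":0,"claw":8},{"dx":-3,"dy":0,"dz":1,"wx":0,"wy":0,"wz":0,"claw":20},{"dx":-3,"dy":0,"dz":1,"wx":0,"wy":0,"wz":0,"claw":50},{"dx":-3,"dy":0,"dz":1,"wx":0,"wy":0,"wz":0,"claw":50},{"dx":-3,"dy":0,"dz":-15,"wx":0,"wy":0,"wz":0,"claw":50}]' && python3 -m creep '[{"dx":0,"dy":0,"dz":-25,"wx":0,"wy":0,"wz":0,"claw":60},{"dx":10,"dy":0,"dz":-60,"wx":0,"wy":0,"wz":0,"claw":60},{"dx":40,"dy":0,"dz":-100,"wx":0,"wy":0,"wz":0,"claw":60},{"dx":90,"dy":0,"dz":-120,"wx":0,"wy":0,"wz":0,"claw":60},{"dx":140,"dy":0,"dz":-120,"wx":0,"wy":0,"wz":0,"claw":60}]'
python3 - <<'E'
from h import *
p,r,o=tool();print(o["qpos"])
for c in ["top","scene"]:
    im,d,K,T=cap(c)
    P,v,u=pts(d,K,T); g=im[v,u].astype(int)
    s=(abs(P[:,0]-.70)<.05)&(abs(P[:,1]-.205)<.05)&(P[:,2]>.01)&(P[:,2]<.095)
    A=P[s&(P[:,2]>.074)]; print(c,len(A),P[s][:,2].max())
    if len(A)>5:
        q,wh,a=cv2.minAreaRect(A[:,:2].astype(np.float32)); w=np.linalg.svd(A[:,:2]-A[:,:2].mean(0))[2][0]; print(q,wh,A.mean(0),np.degrees(np.arctan2(w[1],w[0])))
delta([.72,.207,.20],np.radians(16))
E
```

```text
time: 10.1
position: [0.7066, 0.2029, 0.0724]
orientation: [-0.08, 0.81, 0.114, 0.569]
contact_force: [-1.5, 0.0, -0.0]
width: 0.588
gripper_force: 0.0
time: 10.72
position: [0.643, 0.1844, 0.2463]
orientation: [-0.08, 0.811, 0.114, 0.568]
contact_force: [1.3, -0.1, -0.4]
width: 0.7
gripper_force: 0.0
[ 0.16812196  0.38846969  2.10255068  2.94882889  0.57849507 -1.44631784]
top 76 0.08338815860485949
(0.678469717502594, 0.19819951057434082) (0.03952609747648239, 0.01288166269659996) [0.67901924 0.19759628 0.08003212] -168.369185574129
scene 61 0.08437827235879025
(0.6816796064376831, 0.19538457691669464) (0.038242172449827194, 0.013659773394465446) [0.68228744 0.19537972 0.07893734] 20.244052180031723
d [-23.3  -0.5  89.8] w [-0.000e+00 -1.234e+00  1.000e-03] t 10.825
```

Knob stands upright (top at 80 mm) near (0.680, 0.197). Now I'll bring the tool back to pointing down above it.

```bash
python3 -m creep '[{"dx":0,"dy":0,"dz":0,"wx":0,"wy":-0.18,"wz":0,"claw":60},{"dx":0,"dy":0,"dz":0,"wx":0,"wy":-0.36,"wz":0,"claw":60},{"dx":0,"dy":0,"dz":10,"wx":0,"wy":-0.54,"wz":0,"claw":60},{"dx":0,"dy":0,"dz":20,"wx":0,"wy":-0.72,"wz":0,"claw":60},{"dx":0,"dy":0,"dz":30,"wx":0,"wy":-0.9,"wz":0,"claw":60}]' && python3 -c '
from h import *
p,r,o=tool();print(o["qpos"])
delta([.69,.20,.20],np.radians(14))'
```

```text
time: 11.45
position: [0.6443, 0.2193, 0.2385]
orientation: [-0.132, 0.883, 0.156, 0.423]
contact_force: [0.5, 1.2, -0.3]
width: 0.701
gripper_force: 0.0
[ 0.16350954  0.34915616  1.93407981  1.70621764  0.25019312 -0.20719419]
d [-6.4 39.3 48.6] w [-0.165 -0.903  0.098] t 11.45
```

```bash
python3 -m creep '[{"dx":0,"dy":0,"dz":0,"wx":-0.1,"wy":-0.5,"wz":0.06,"claw":60},{"dx":0,"dy":0,"dz":0,"wx":-0.1,"wy":-0.5,"wz":0.06,"claw":60},{"dx":0,"dy":0,"dz":0,"wx":-0.165,"wy":-0.9,"wz":0.098,"claw":60},{"dx":-6,"dy":39,"dz":48,"wx":-0.165,"wy":-0.9,"wz":0.098,"claw":60},{"dx":-6,"dy":39,"dz":48,"wx":-0.165,"wy":-0.9,"wz":0.098,"claw":60}]' && python3 -m creep '[{"dx":0,"dy":0,"dz":0,"wx":0,"wy":0,"wz":0,"claw":60},{"dx":0,"dy":0,"dz":0,"wx":0,"wy":0,"wz":0,"claw":60}]'; python3 -c '
from h import *
p,r,o=tool();print(o["qpos"])
delta([.69,.20,.20],np.radians(14))'
```

```text
time: 12.08
position: [0.6873, 0.2025, 0.2019]
orientation: [-0.1, 0.957, 0.159, 0.223]
contact_force: [-1.5, 0.9, -0.9]
width: 0.702
gripper_force: 0.0
time: 12.32
position: [0.6868, 0.2044, 0.203]
orientation: [-0.103, 0.955, 0.16, 0.226]
contact_force: [-0.4, -0.4, 0.2]
width: 0.701
gripper_force: 0.0
[0.14704499 0.49951408 1.58706388 0.36233342 0.62604654 1.13735508]
d [0.2 5.5 2.7] w [-0.151 -0.48   0.085] t 12.325
```

```bash
python3 -m creep '[{"dx":0,"dy":0,"dz":0,"wx":-0.05,"wy":-0.16,"wz":0.03,"claw":60},{"dx":0,"dy":2,"dz":0,"wx":-0.1,"wy":-0.32,"wz":0.06,"claw":60},{"dx":0,"dy":5,"dz":3,"wx":-0.151,"wy":-0.48,"wz":0.085,"claw":60},{"dx":0,"dy":5,"dz":3,"wx":-0.151,"wy":-0.48,"wz":0.085,"claw":60},{"dx":0,"dy":5,"dz":3,"wx":-0.151,"wy":-0.48,"wz":0.085,"claw":60}]'
cat > knob.py <<'E'
from h import *
im,d,K,T=cap("wrist"); P,v,u=pts(d,K,T)
s=(abs(P[:,0]-.68)<.06)&(abs(P[:,1]-.197)<.06)&(P[:,2]>.01)&(P[:,2]<.09)
A=P[s&(P[:,2]>.075)]; q,wh,a=cv2.minAreaRect(A[:,:2].astype(np.float32)); w=np.linalg.svd(A[:,:2]-A[:,:2].mean(0))[2][0]; w*=np.sign(w[0])
yaw=np.arctan2(w[1],w[0]); print(len(A),q,wh,A.mean(0),"yaw",np.degrees(yaw))
B=P[s&(P[:,2]>.021)&(P[:,2]<.03)]; print("skirt",B.mean(0),cv2.minEnclosingCircle(B[:,:2].astype(np.float32)))
for t,z in [("knob_pointer",.019),("knob_blade",.066),("knob",0)]:
    for m in robot.place_of(t,"wrist")[:2]: print(t,m["confidence"],m["pixel"],atz(m["pixel"],z,K,T).round(4))
for z in (.12,.047): delta([q[0],q[1],z],yaw)
save('w6.png',im)
E
python3 knob.py
```

```text
time: 12.95
position: [0.69, 0.2005, 0.2004]
orientation: [-0.0, 0.992, 0.122, 0.001]
contact_force: [-0.1, 0.8, -0.3]
width: 0.705
gripper_force: 0.0
916 (0.6817255020141602, 0.19567006826400757) (0.03944696858525276, 0.013727670535445213) [0.68248888 0.1957827  0.07994262] yaw 15.77367273605825
skirt [0.68498618 0.19639965 0.02723574] ((0.6814709305763245, 0.19561590254306793), 0.02962643653154373)
knob_pointer 0.83 [233.7, 285.7] [0.6475 0.184  0.019 ]
knob_blade 0.78 [210.8, 283.9] [0.6814 0.1947 0.066 ]
knob_blade 0.77 [331.2, 198.7] [0.5579 0.2401 0.066 ]
knob 0.83 [193.7, 283.7] [0.6803 0.194  0.    ]
d [-9.5  1.9 81.3] w [ 0.001 -0.002 -0.032] t 13.15
d [ -9.7   1.8 154.3] w [ 0.001 -0.002 -0.032] t 13.15
```

View pics/w6.png

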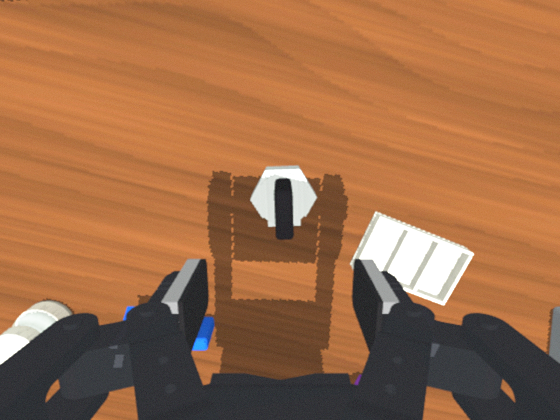

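The blade top is at (285,208) on the hex skirt (284,197), and the knob stands upright. I'll grip it from above and lift.

```bash
python3 -m creep '[{"dx":-5,"dy":1,"dz":40,"wx":0,"wy":-0.002,"wz":-0.032,"claw":60},{"dx":-9.6,"dy":1.8,"dz":85,"wx":0,"wy":-0.002,"wz":-0.032,"claw":50},{"dx":-9.6,"dy":1.8,"dz":125,"wx":0,"wy":-0.002,"wz":-0.032,"claw":50},{"dx":-9.6,"dy":1.8,"dz":150,"wx":0,"wy":-0.002,"wz":-0.032,"claw":50},{"dx":-9.6,"dy":1.8,"dz":156,"wx":0,"wy":-0.002,"wz":-0.032,"claw":50}]' 80 && python3 -m creep '[{"dx":0,"dy":0,"dz":0,"wx":0,"wy":0,"wz":0,"claw":8},{"dx":0,"dy":0,"dz":0,"wx":0,"wy":0,"wz":0,"claw":8},{"dx":0,"dy":0,"dz":0,"wx":0,"wy":0,"wz":0,"claw":8},{"dx":0,"dy":0,"dz":0,"wx":0,"wy":0,"wz":0,"claw":8},{"dx":0,"dy":0,"dz":0,"wx":0,"wy":0,"wz":0,"claw":8}]' 80 && python3 -c '
from h import *
p,r,o=tool();print(p,r.apply([1,0,0]),r.apply([0,0,1]))
X=r.apply([1,0,0]); print("knob-tcp along x", (np.array([.6817,.1957])-p[:2])@X[:2], "y",(np.array([.6817,.1957])-p[:2])@r.apply([0,1,0])[:2])
'
```

```text
time: 13.78
position: [0.6811, 0.1954, 0.0435]
orientation: [0.001, 0.991, 0.137, -0.002]
contact_force: [0.5, 0.5, 0.9]
width: 0.583
gripper_force: 0.0
time: 14.4
position: [0.683, 0.1959, 0.0466]
orientation: [0.001, 0.991, 0.137, 0.001]
contact_force: [-0.7, -0.4, 7.2]
width: 0.157
gripper_force: 79.1
[0.68295285 0.19589341 0.04659996] [0.96228317 0.27204639 0.00136639] [ 0.00186271 -0.00156617 -0.99999704]
knob-tcp along x -0.0012582128202241057 y -0.00015471243314214782
```

```bash
python3 -m creep '[{"dx":0,"dy":0,"dz":-30,"wx":0,"wy":0,"wz":0,"claw":8},{"dx":0,"dy":0,"dz":-70,"wx":0,"wy":0,"wz":0,"claw":8},{"dx":0,"dy":0,"dz":-110,"wx":0,"wy":0,"wz":0,"claw":8},{"dx":0,"dy":50,"dz":-110,"wx":0,"wy":0,"wz":0,"claw":8},{"dx":0,"dy":100,"dz":-110,"wx":0,"wy":0,"wz":0,"claw":8}]' && python3 -c '
from h import *
delta([.5926,-.1984,.155],np.radians(8))'
```

```text
time: 15.02
position: [0.7095, 0.099, 0.1558]
orientation: [0.001, 0.99, 0.138, -0.0]
contact_force: [0.0, 0.3, -2.9]
width: 0.149
gripper_force: 78.4
d [-193.7  254.1    1.5] w [0.002 0.    0.137] t 15.025
```

```bash
python3 -m creep '[{"dx":-36,"dy":48,"dz":0,"wx":0,"wy":0,"wz":0.03,"claw":8},{"dx":-72,"dy":95,"dz":0,"wx":0,"wy":0,"wz":0.06,"claw":8},{"dx":-108,"dy":142,"dz":0,"wx":0,"wy":0,"wz":0.09,"claw":8},{"dx":-145,"dy":190,"dz":0,"wx":0,"wy":0,"wz":0.12,"claw":8},{"dx":-175,"dy":230,"dz":0,"wx":0,"wy":0,"wz":0.137,"claw":8}]' >/dev/null && python3 -m creep '[{"dx":-19,"dy":24,"dz":0,"wx":0,"wy":0,"wz":0,"claw":8},{"dx":-19,"dy":24,"dz":0,"wx":0,"wy":0,"wz":0,"claw":8},{"dx":-19,"dy":24,"dz":0,"wx":0,"wy":0,"wz":0,"claw":8}]'
python3 - <<'E'
from h import *
delta([.5926,-.1984,.155],np.radians(8))
p0,r,o=tool()
im,d,K,T=cap("wrist"); P,v,u=pts(d,K,T); np.savez('w7.npz',im=im,d=d,K=K,T=T)
print("tcp",p0)
rr=np.hypot(*(P[:,:2]-[.5916,-.1985]).T)
t=P[(rr>.036)&(rr<.06)&(P[:,2]>.0545)&(P[:,2]<.06)]; print("tooth",len(t),t.mean(0) if len(t) else 0)
c=P[(rr<.03)&(abs(P[:,2]-.05)<.002)]; print("collar pts",len(c))
A=P[(P[:,2]>p0[2]-.046+.072)&(P[:,2]<p0[2]-.046+.088)&(np.hypot(*(P[:,:2]-p0[:2]).T)<.03)]
print(len(A))
g=im[v,u]
B=P[(P[:,2]>p0[2]-.046+.018)&(P[:,2]<p0[2]-.046+.03)&(np.hypot(*(P[:,:2]-p0[:2]).T)<.045)]
if len(B)>5: print("skirt",B.mean(0),cv2.minEnclosingCircle(B[:,:2].astype(np.float32)))
cv2.imwrite('pics/w7.png',im[100:420,100:460][:,:,::-1])
E
```

```text
time: 16.02
position: [0.5882, -0.1951, 0.1559]
orientation: [0.001, 0.998, 0.069, -0.0]
contact_force: [0.2, 0.0, -2.5]
width: 0.154
gripper_force: 78.5
d [3.9 3.9 0.9] w [ 0.002  0.001 -0.001] t 16.025
tcp [ 0.58820077 -0.19511353  0.15592982]
tooth 39 [ 0.55763527 -0.15757134  0.05715458]
collar pts 1470
6017
skirt [ 0.59924977 -0.19381156  0.13594122] ((0.5870422124862671, -0.19560036063194275), 0.029804039746522903)
```

View pics/w7.png

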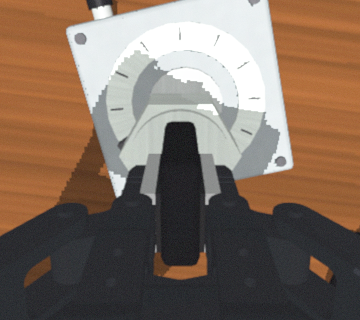

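The skirt, about (180,130) in the crop, lies over the shaft with a 4 mm offset both ways. I'll correct that and descend in checked stages.

```bash
python3 -m creep '[{"dx":4,"dy":3.7,"dz":0,"wx":0,"wy":0,"wz":0,"claw":8},{"dx":4,"dy":3.7,"dz":15,"wx":0,"wy":0,"wz":0,"claw":8},{"dx":4,"dy":3.7,"dz":30,"wx":0,"wy":0,"wz":0,"claw":8},{"dx":4,"dy":3.7,"dz":36,"wx":0,"wy":0,"wz":0,"claw":8},{"dx":4,"dy":3.7,"dz":40,"wx":0,"wy":0,"wz":0,"claw":8}]' && python3 -m creep '[{"dx":0,"dy":0,"dz":2,"wx":0,"wy":0,"wz":0,"claw":8},{"dx":0,"dy":0,"dz":4,"wx":0,"wy":0,"wz":0,"claw":8},{"dx":0,"dy":0,"dz":6,"wx":0,"wy":0,"wz":0,"claw":8},{"dx":0,"dy":0,"dz":7,"wx":0,"wy":0,"wz":0,"claw":8}]'; python3 -c '
from h import *
p,r,o=tool(); print(p,o["contact_force"],o["wrist_torque"])'
```

```text
time: 16.7
position: [0.5923, -0.1987, 0.1151]
orientation: [0.001, 0.998, 0.069, -0.001]
contact_force: [0.3, -0.3, -1.6]
width: 0.15
gripper_force: 78.6
time: 17.2
position: [0.5924, -0.1988, 0.1088]
orientation: [0.001, 0.998, 0.069, -0.0]
contact_force: [0.1, 0.1, -3.2]
width: 0.155
gripper_force: 78.6
[ 0.59244473 -0.1988366   0.10876724] [ 0.07957853  0.07347453 -3.20029136] [-0.03571815  0.00707825 -0.02033685]
```

No contact, and the underside is already below the key top. I'll go on down.

```bash
python3 -m creep '[{"dx":0,"dy":0,"dz":3,"wx":0,"wy":0,"wz":0,"claw":8},{"dx":0,"dy":0,"dz":6,"wx":0,"wy":0,"wz":0,"claw":8},{"dx":0,"dy":0,"dz":9,"wx":0,"wy":0,"wz":0,"claw":8},{"dx":0,"dy":0,"dz":11,"wx":0,"wy":0,"wz":0,"claw":8},{"dx":0,"dy":0,"dz":12,"wx":0,"wy":0,"wz":0,"claw":8}]';  python3 -m creep '[{"dx":0,"dy":0,"dz":0.5,"wx":0,"wy":0,"wz":0,"claw":8},{"dx":0,"dy":0,"dz":1,"wx":0,"wy":0,"wz":0,"claw":8}]'
```

```text
time: 17.82
position: [0.5924, -0.1988, 0.0966]
orientation: [0.001, 0.998, 0.069, -0.001]
contact_force: [-0.5, -1.0, -0.5]
width: 0.145
gripper_force: 78.7
time: 18.08
position: [0.5925, -0.1989, 0.0965]
orientation: [0.001, 0.998, 0.069, -0.0]
contact_force: [-4.0, 1.0, 9.5]
width: 0.151
gripper_force: 80.2
```

Seated (9.5 N on the collar). I'll hold briefly, then turn 55° clockwise.

```bash
python3 -m creep '[{"dx":0,"dy":0,"dz":-0.4,"wx":0,"wy":0,"wz":0,"claw":8},{"dx":0,"dy":0,"dz":-0.4,"wx":0,"wy":0,"wz":0,"claw":8},{"dx":-0.1,"dy":0.15,"dz":-0.4,"wx":0,"wy":0,"wz":0.14,"claw":8},{"dx":-0.1,"dy":0.3,"dz":-0.4,"wx":0,"wy":0,"wz":0.3,"claw":8},{"dx":-0.2,"dy":0.45,"dz":-0.4,"wx":0,"wy":0,"wz":0.46,"claw":8}]';  python3 -m creep '[{"dx":-0.1,"dy":0.1,"dz":0,"wx":0,"wy":0,"wz":0.16,"claw":8},{"dx":-0.2,"dy":0.2,"dz":0,"wx":0,"wy":0,"wz":0.32,"claw":8},{"dx":-0.3,"dy":0.3,"dz":0,"wx":0,"wy":0,"wz":0.5,"claw":8},{"dx":-0.3,"dy":0.3,"dz":0,"wx":0,"wy":0,"wz":0.5,"claw":8},{"dx":-0.3,"dy":0.3,"dz":0,"wx":0,"wy":0,"wz":0.5,"claw":8}]'; python3 -c '
from h import *
p,r,o=tool(); X=r.apply([1,0,0]); print("knob yaw",180+np.degrees(np.arctan2(X[1],X[0])),o["wrist_torque"])
im,d,K,T=cap("wrist"); np.savez("w8.npz",im=im,d=d,K=K,T=T)
P,v,u=pts(d,K,T); rr=np.hypot(*(P[:,:2]-[.5916,-.1985]).T); t=P[(rr>.036)&(rr<.06)&(P[:,2]>.0545)&(P[:,2]<.06)]; print(len(t))
im,d,K,T=cap("scene"); save("s8.png",cv2.resize(im[170:260,185:275],None,fx=6,fy=6,interpolation=cv2.INTER_CUBIC))'
```

```text
time: 18.7
position: [0.5923, -0.1991, 0.0966]
orientation: [0.001, 0.987, -0.163, -0.0]
contact_force: [-2.7, 2.5, 5.5]
width: 0.152
gripper_force: 79.8
time: 19.32
position: [0.5923, -0.1995, 0.0966]
orientation: [0.001, 0.918, -0.397, 0.001]
contact_force: [-2.6, 1.6, 4.3]
width: 0.154
gripper_force: 79.6
knob yaw 133.20450710373262 [ 0.32497229  0.30625766 -0.03508759]
0
```

```bash
python3 -m creep '[{"dx":0,"dy":0,"dz":0,"wx":0,"wy":0,"wz":0,"claw":20},{"dx":0,"dy":0,"dz":0,"wx":0,"wy":0,"wz":0,"claw":40},{"dx":0,"dy":0,"dz":0,"wx":0,"wy":0,"wz":0,"claw":50},{"dx":0,"dy":0,"dz":-5,"wx":0,"wy":0,"wz":0,"claw":50},{"dx":0,"dy":0,"dz":-40,"wx":0,"wy":0,"wz":0,"claw":50}]' >/dev/null;  python3 -m creep '[{"dx":0,"dy":0,"dz":-50,"wx":0,"wy":0,"wz":0,"claw":60},{"dx":10,"dy":0,"dz":-100,"wx":0,"wy":0,"wz":0,"claw":60},{"dx":20,"dy":0,"dz":-130,"wx":0,"wy":0,"wz":0,"claw":60},{"dx":20,"dy":0,"dz":-130,"wx":0,"wy":0,"wz":0,"claw":60}]'
python3 - <<'E'
from h import *
im,d,K,T=cap("wrist"); P,v,u=pts(d,K,T); c=np.array([.5916,-.1985]); rr=np.hypot(*(P[:,:2]-c).T)
A=P[(rr<.035)&(P[:,2]>.122)&(P[:,2]<.15)]; print("top",len(A),A.mean(0),A[:,2].max()); q,wh,a=cv2.minAreaRect(A[:,:2].astype(np.float32)); w=np.linalg.svd(A[:,:2]-A[:,:2].mean(0))[2][0]; w*=np.sign(w[1]); print(q,wh,"blade yaw",np.degrees(np.arctan2(w[1],w[0])))
t=P[(rr>.038)&(rr<.06)&(P[:,2]>.0545)&(P[:,2]<.06)]; m=t.mean(0); print("tooth",len(t),m,"yaw about c",np.degrees(np.arctan2(*(m[:2]-c)[::-1])),"about blade",np.degrees(np.arctan2(*(m[:2]-np.array(q))[::-1])))
s=P[(rr<.04)&(P[:,2]>.072)&(P[:,2]<.082)]; print("skirt z",s[:,2].mean(),cv2.minEnclosingCircle(s[:,:2].astype(np.float32)))
cv2.imwrite('pics/w9.png',cv2.resize(im[100:320,140:440],None,fx=2.5,fy=2.5)[:,:,::-1])
E
```

```text
time: 20.55
position: [0.6067, -0.2145, 0.2691]
orientation: [0.001, 0.917, -0.399, 0.003]
contact_force: [-0.4, 0.2, -0.7]
width: 0.703
gripper_force: 0.0
top 798 [ 0.59265673 -0.20009903  0.12977602] 0.13202467113390365
(0.5918233394622803, -0.19925284385681152) (0.01328524574637413, 0.03929296135902405) blade yaw 133.12375944478592
tooth 59 [ 0.55740796 -0.16097265  0.05749359] yaw about c 132.33737951471159 about blade 131.95677216078482
skirt z 0.07728259736856653 ((0.5915108919143677, -0.1986817866563797), 0.02995574101805687)
```

View pics/w9.png

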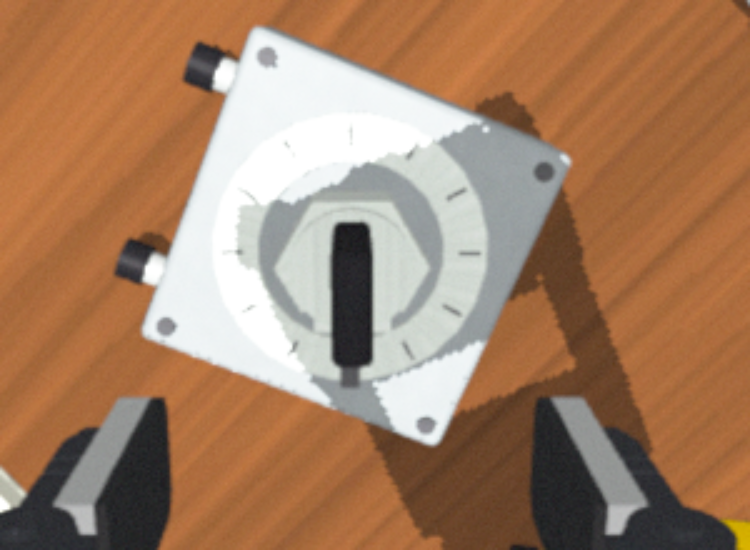

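The blade points down the image at (350,290), straight at the tooth (348,375). The top is at 130 mm, so the knob is fully home, and its yaw of 133.1° is within about 1° of the tooth. The gripper is clear, so I'm handing in.

```bash
python3 -c '
from rig import robot
print(robot.sign_off())'
```

```text
the job is handed in; nothing more can be done
None
```

The knob is fully home on the keyed shaft and released, its pointer within about 1° of the index tooth by my last wrist-camera measurement; I handed the job in about 21 s into the 64 s limit, and `sign_off` returned no verdict.

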